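Press a filter cassette shut in bench locking pliers

TASK

Close the filter cassette with the bench locking pliers: stand the cassette on the seat between the open jaws with its windows facing the two plungers, squeeze both handles together until they lock by themselves with the blue cover pressed fully home, and let go. Then flick the red release lever so that the jaws spring open, leave it flicked, and stand the closed cassette upright in the green tray. Do not push the specimen cup, the test strip pot or the petri dish out of place.

Things in the scene. Friction and masses are not known exactly. Their poses are not given: they have to be found in the camera images.
- cassette_center (a point): Centre of the loose filter cassette: white plastic frame 44 mm long (x), 18 thick (y), 40 high (z), 55 g, on a narrow edge. Middle of each large face: recessed window 22 mm (x) by 20 (z), blue press-in cover at +y, fixed web 5 mm deep at -y; either face may go to either plunger. Grasp from above by its two ends, across the 44 mm, above mid-height: no room for fingers at its faces in the jaws.
- cover (a joint): How far the blue cover is pressed into the cassette, m: 0 = out (1 mm below the rim), 0.004 = fully home. It needs about 8 N, stays where it is pressed and does not spring back.
- seat (a point): Top of the seat of the bench locking pliers (fixed, on a 310 x 74 x 8 mm base plate), 42 mm above the worktop. x: along the pliers from handles to jaws; y: the way handles and jaws close; z up. A channel 40 mm long (x), 24 wide (y), lips 5 mm high, open at both ends; the cassette stands in it with its length along x, its centre 20 mm above this point.
- handles (a point): The place to squeeze: midway between the handles, 62 mm above the worktop, 190 mm from the seat along -x of the pliers; axes as the seat's. The handles are round bars 12 mm thick with black sleeves along -x and move together, mirrored. Over their outsides along y they measure 62 mm here when open, 32 mm when locked. Squeezing takes about 10 N on each; nothing lies below them but the base plate.
- grip_l (a joint): Angle of each handle, rad: 0 = open (a spring holds it there), 0.145 = dead centre, 0.185 = against the stop, locked: once past dead centre it stays locked when let go. Short of dead centre the handles spring open again.
- lever_pivot (a point): Upright axis of the release lever, between the ends of the handles, 215 mm from the seat along -x of the pliers, 62 mm above the worktop. Same axes as the seat.
- release_tab (a point): Middle of the upright red tab of the release lever: 14 x 10 mm, 32 high (73 to 105 mm above the worktop; this point 92 mm), 60 mm from the lever's axis. It stands clear above the handles, whose tops are 69 mm above the worktop.
- release (a joint): Angle of the release lever, rad, 0 to 1.0. At 0 it points along -x of the pliers; as it grows the red tab swings towards +y of the pliers. It stays where it is left. Squeezing the handles shut turns it back to about 0.1 or less; with them locked, pushing it past about 0.55 forces them back over dead centre and they spring open. About 1.5 N at the tab.
- tray_in (a point): Centre of the inner floor of the green open tray, fixed to the worktop: inside 110 mm (its x) by 72 mm (its y), walls 14 mm high above the floor, floor 4 mm above the worktop.
- specimen_cup_1: Bystander: lidded specimen cup with an orange lid, 65 mm wide, 71 mm high; origin at the centre of its underside.
- strip_pot_2: Bystander: white test strip pot with a green cap, 36 mm wide, 64 mm high; origin at the centre of its underside.
- petri_1: Bystander: flat round petri dish, 60 mm wide, 15 mm high; origin at the centre of its underside.
- jaw_l: Jaw at +y of the pliers (its mirror twin at -y). Each carries a round-nosed brass plunger 10 mm thick, 20 mm above the seat and pointing at the cassette; their tips are 28 mm apart when open, under 8 mm when locked. Arms 33 mm to each side of the seat centre when open. The pliers' head, top 78 mm above the worktop, begins 67 mm from the seat centre along -x. Origin: its pivot in the head.

How it is judged:
By the outcome, as a careful person would: the job done as asked, in the order asked, and still so for the second after the job is handed in, with the robot touching nothing.
It also fails if it takes over 72 s, if anything falls off the work surface, if the arm or the gripper's body presses on something with over 40 N, if the wrist force passes 120 N, or if a joint passes its speed limit or range.

ROBOT

A 6-joint arm with a two-finger parallel gripper is mounted at the origin on a cart in front of the work surface, level with it; the furniture and walls round the work are solid. World frame = base frame: x ahead of the robot, y to its left, z up, the work surface at z = 0. Lengths are in m, angles in degrees, forces in N, time in s.
With the tool pointing down it reaches from about 0.25 to 0.725 m from the base axis. Payload 9.7 kg.
Tool frame: the origin (TCP) lies at the very end of the fingers, on their centre line; the grasp point (between the pads) lies 19 mm behind it (bot.grip_depth is the distance from the TCP to the grasp point, in m); z points along the fingers, y is the direction in which the jaws open and shut (so a half turn about z gives the same grasp; the last joint's range is limited). The gripper opens to 85 mm and grips with 20 to 120 N. Pads are 22 mm wide; open, the fingers measure 114 mm over their backs; the gripper's body (76 mm by 85 mm) begins 54 mm behind the grasp point. The pads swing forward as they close: fully open they stand 13 mm farther back than shut.
Start: joints at [72.078, 4.979, 10.078, 95.1, 0, 90], TCP at [0.169, 0.523, 0.231] pointing down, gripper open.
Joint ranges: [-179.16, 179.16], [-48.56, 103.87], [-65.8, 70.77], [-126.05, 130.52], [-82.76, 87.17], [-180, 180]. Speed limits (degrees/s): [127.2, 127.2, 147.25, 180, 180, 180].

INTERFACE

Orientations are given as [roll, pitch, yaw] about the fixed x, y, z axes, in that order (R = Rz(yaw) Ry(pitch) Rx(roll)).
In Python, from workcell import telemetry, optics, order, bot gives the robot as it stands. The module is installed in compiled form; this text tells all that it offers.
- The arm moves only by the shell command python3 -m inch 'ROWS' [FORCE]. ROWS is JSON, a list of rows, each a list of 7 numbers: the shift along the tool's x, y, z in m, then the turn, a rotation vector about the tool's x, y, z in rad, then the closure, from 0 (fully open) to 1 (shut). In form: [[tx, ty, tz, rx, ry, rz, grip], ...]. A call has 1 to 12 rows; each row is the pose to reach, as a shift and turn from the pose commanded when the call began, along the tool's axes at that moment; what a row does not reach only later rows make up. A row lasts 1/12 s, in which the tool goes at most 41.7 mm and 7.16 degrees, less where a joint would pass 70% of its speed; a pose out of reach is approached as far as the arm can. A call with a gripper value outside its range is refused whole. The fingers move at their own pace and stop on an object; FORCE is the grip in N (left out, the last holds). Time passes only in rows, so rows that repeat a pose let the fingers close. It gives the time, the measured TCP pose, the force and the opening at its end, in the units of the state.
- telemetry.get_obs(): the state, without advancing time (a new reading comes with each control period).
- optics.camera(name): name is "scene" or "top" or "wrist"; returns (picture, depth): 420x560x3 uint8, red, green, blue; 420x560 float32, m along the optical axis (not along the pixel's ray), 0 where there is no reading.
- optics.camera_info(name): a dict with "camera_matrix" (3x3 intrinsics, pixels), "xyz" and "attitude" of the camera in the world; the wrist camera has in their place "mount" (4x4, takes a point from camera to tool coordinates, whose origin is the TCP and whose axes are the flange's). Camera axes: x right, y down, z forward; pixel columns grow to the right and rows downward; lengths in m; the calibration is good to about 2 mm. A picture is of the moment at which its call begins: read the wrist's pose just before it. camera_info takes no time and is no camera call.
- order.job_done(): hands the job in, once; it reports no verdict.
The state is a dict: "time": time; "q": joint angles; "qd": joint speeds; "joint_efforts": joint torques, N m; "ee_pos": TCP position; "tcp_rot": TCP orientation; "wrist_force": force on the tool from outside, world axes, zero at the start; "torque": the same for the moment, N m; "opening": finger opening in m.
Only numpy, scipy, OpenCV 4.12 (cv2) and the standard library are available. Lean on these libraries where they do the work, as an engineer would, in place of code of your own. Each camera call takes 0.05 s, during which the arm holds its last target. There are 200 camera calls.

## Working session

There is one attempt and no reset: what is moved stays moved. The work goes in short steps, Python scripts to look and compute and a shell command to move; the robot and the scene stay as the last step left them, time stands still between calls to the robot, and variables do not carry over. Pictures are saved under pics/ and viewed, about 8 in all and at most 12, crops included, and the job is handed in when it is done.

```bash
mkdir -p pics
python3 - <<'E'
from workcell import telemetry, optics
import cv2,numpy as np
print(telemetry.get_obs())
a=[]
for n in("top","scene"):
    p,d=optics.camera(n); i=optics.camera_info(n); print(n,i)
    np.savez(f"{n}.npz",p=p,d=d)
    cv2.imwrite(f"pics/{n}0.png",cv2.cvtColor(p,cv2.COLOR_RGB2BGR))
print(optics.camera_info("wrist"))
E
```

```text
{'time': 0.0, 'q': array([7.20765459e+01, 5.01006183e+00, 1.00354363e+01, 9.50976726e+01,
       8.17714903e-04, 9.00003076e+01]), 'qd': array([-0.05904815, -0.06285972, -0.09478584, -0.02386319,  0.07767037,
       -0.03468919]), 'joint_efforts': array([-8.31608450e-04, -5.20386171e+01,  4.64805257e+01,  1.62239769e-02,
        1.28863767e-04,  8.37078460e-06]), 'ee_pos': array([0.16919169, 0.52310855, 0.23060181]), 'tcp_rot': array([-1.79927702e+02, -8.17326099e-04,  1.62076237e+02]), 'wrist_force': array([-0.36781958,  0.02218104, -0.42087811]), 'torque': array([-0.01499954,  0.00336191,  0.01609227]), 'opening': 0.0853756484087375}
top {'camera_matrix': array([[529.11785411,   0.        , 281.22620289],
       [  0.        , 529.11785411, 204.89624694],
       [  0.        ,   0.        ,   1.        ]]), 'xyz': array([0.24959626, 0.08313366, 1.46564824]), 'attitude': array([-1.68220655e+02,  4.65253124e-02, -9.06727749e+01])}
scene {'camera_matrix': array([[501.94720781,   0.        , 281.09236856],
       [  0.        , 501.94720781, 219.09630591],
       [  0.        ,   0.        ,   1.        ]]), 'xyz': array([-0.05477047,  0.88167018,  0.62446153]), 'attitude': array([-119.06012547,   -1.31079635, -141.94811207])}
{'camera_matrix': array([[294.81998201,   0.        , 280.49820009],
       [  0.        , 294.81998201, 204.65311415],
       [  0.        ,   0.        ,   1.        ]]), 'mount': array([[-6.23641252e-04, -9.56039178e-01, -2.93238302e-01,
         7.54216941e-02],
       [ 9.99999672e-01, -4.44512818e-04, -6.77501460e-04,
         1.52365993e-03],
       [ 5.17369755e-04, -2.93238628e-01,  9.56039141e-01,
        -1.42532548e-01],
       [ 0.00000000e+00,  0.00000000e+00,  0.00000000e+00,
         1.00000000e+00]])}
```

View pics/top0.png

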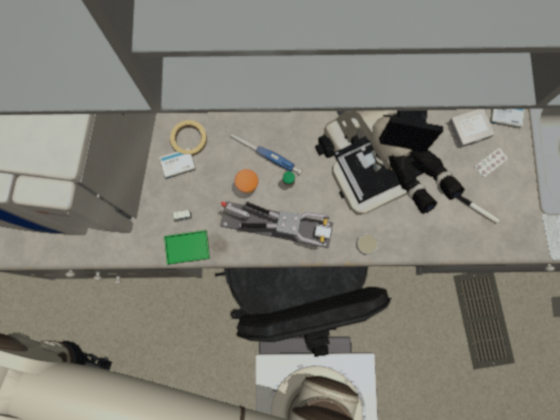

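View pics/scene0.png

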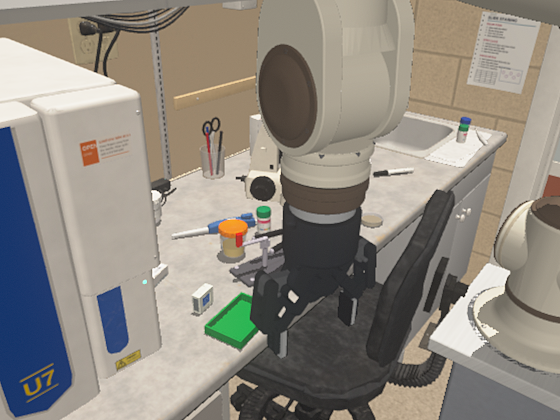

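Top view: cassette at (182,215), tray (187,247), pliers from the red tab (224,204) to the seat (323,232), cup (246,181), pot (289,178), petri dish (367,243). I'll deproject these and enlarge that area.

```bash
cat > h.py <<'E'
import numpy as np,cv2
from scipy.spatial.transform import Rotation as R
from workcell import telemetry, optics
def T(name,obs=None):
    i=optics.camera_info(name); M=np.eye(4)
    if name=="wrist":
        o=obs or telemetry.get_obs(); B=np.eye(4)
        B[:3,:3]=R.from_euler('xyz',o['tcp_rot'],degrees=True).as_matrix(); B[:3,3]=o['ee_pos']
        return i['camera_matrix'],B@i['mount']
    M[:3,:3]=R.from_euler('xyz',i['attitude'],degrees=True).as_matrix(); M[:3,3]=i['xyz']
    return i['camera_matrix'],M
def cloud(d,K,M):
    v,u=np.mgrid[:d.shape[0],:d.shape[1]]
    P=np.stack([(u-K[0,2])/K[0,0]*d,(v-K[1,2])/K[1,1]*d,d],-1)
    return P@M[:3,:3].T+M[:3,3]
def atz(u,v,z,K,M):
    r=M[:3,:3]@np.array([(u-K[0,2])/K[0,0],(v-K[1,2])/K[1,1],1]); return M[:3,3]+r*(z-M[2,3])/r[2]
def shot(name,fn=None):
    o=telemetry.get_obs(); K,M=T(name,o); p,d=optics.camera(name)
    np.savez(fn or name,p=p,d=d,K=K,M=M)
    return p,d,K,M
def save(p,fn,s=1,box=None):
    if box: p=p[box[1]:box[3],box[0]:box[2]]
    cv2.imwrite(fn,cv2.cvtColor(cv2.resize(p,None,fx=s,fy=s,interpolation=cv2.INTER_CUBIC),cv2.COLOR_RGB2BGR))
E
python3 - <<'E'
from h import *
z=np.load("top.npz");p,d=z['p'],z['d'];K,M=T("top");C=cloud(d,K,M)
for n,u,v in [("cas",182,215),("tray",187,247),("seat",323,232),("tab",224,204),("cup",246,181),("pot",289,178),("petri",367,243),("table",210,225),("head",289,222)]: print(n,C[v,u].round(3))
save(p,"pics/top1.png",4,(155,155,350,275))
E
```

```text
cas [0.522 0.353 0.04 ]
tray [0.438 0.343 0.005]
seat [ 0.47  -0.032  0.041]
tab [0.538 0.231 0.105]
cup [0.607 0.176 0.073]
pot [0.616 0.059 0.068]
petri [ 0.441 -0.154  0.019]
table [ 0.5    0.282 -0.002]
head [0.493 0.061 0.076]
```

View pics/top1.png

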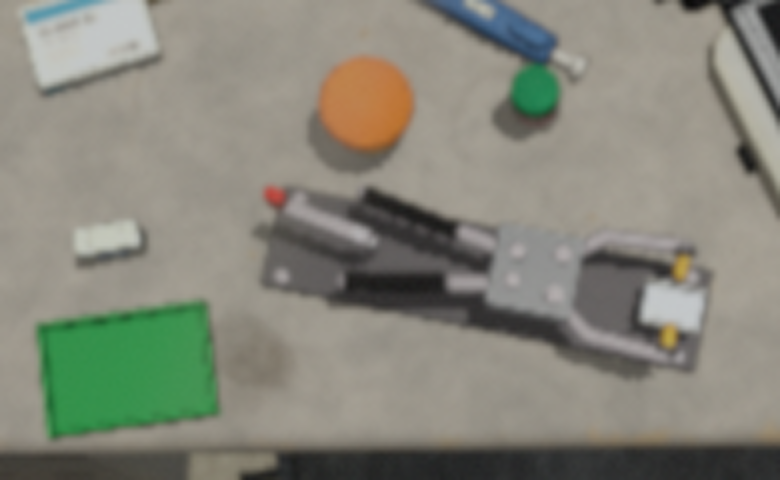

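Run:
```python
from h import *
z=np.load("top.npz");p,d=z['p'].astype(int),z['d'];K,M=T("top");C=cloud(d,K,M)
def rect(m,name,zz=None):
    P=C[m][:,:2].astype(np.float32)*1000; r=cv2.minAreaRect(P); print(name,m.sum(),np.round(r[0],1),np.round(r[1],1),round(r[2],1),'mean',P.mean(0).round(1),'zmed',np.median(C[m][:,2]).round(4))
X,Y,Z=C[...,0],C[...,1],C[...,2]
near=lambda x,y,r:(np.hypot(X-x,Y-y)<r)
rect(near(.522,.353,.045)&(Z>.033)&(Z<.05),"cassette top")
g=(p[...,1]>p[...,0]+60)&(p[...,1]>p[...,2]+40)
rect(g&near(.438,.343,.09),"tray")
rect(near(.493,.061,.05)&(Z>.068)&(Z<.085),"head")
rect(near(.47,-.032,.032)&(Z>.036)&(Z<.05)&(p.min(-1)>140),"seat")
rd=(p[...,0]>p[...,1]+60)&(p[...,0]>p[...,2]+50)&near(.538,.231,.03)
rect(rd,"tab")
o=(p[...,0]>p[...,2]+80)&near(.607,.176,.05)&(p[...,0]>150);rect(o,"cup")
y=(p[...,0]>p[...,2]+50)&near(.47,-.032,.06); 
for q in np.argwhere(y)[::4]: print(q,C[tuple(q)].round(3))
pl=near(.5,.09,.22)&(Z>.004)&(Z<.013); rect(pl,"plate")
```

```text
cassette top 105 [526.2 355. ] [18.6 43.7] 12.0 mean [526.1 355.1] zmed 0.0383
tray 1118 [437.7 343.1] [ 76.7 114.9] 7.6 mean [438.  345.5] zmed 0.0034
head 471 [495.3  66. ] [86.3 58.6] 76.0 mean [493.3  63. ] zmed 0.0743
seat 148 [473.1 -31.8] [39.9 29.6] 76.4 mean [473. -32.] zmed 0.0426
tab 15 [539.9 233.3] [11.  6.] 70.2 mean [539.4 233.3] zmed 0.1039
cup 396 [610.8 176.1] [60.3 60.4] 89.9 mean [610.6 175.7] zmed 0.0685
[219 324] [ 0.501 -0.034  0.067]
[220 325] [ 0.498 -0.036  0.068]
[221 324] [ 0.497 -0.034  0.062]
[222 324] [ 0.494 -0.034  0.062]
[223 324] [ 0.491 -0.033  0.065]
[224 325] [ 0.488 -0.036  0.063]
[237 320] [ 0.461 -0.026  0.008]
[238 320] [ 0.458 -0.026  0.01 ]
[239 320] [ 0.447 -0.021  0.07 ]
[240 320] [ 0.445 -0.022  0.064]
[241 321] [ 0.441 -0.023  0.073]
plate 2189 [554.1  90.4] [435.9 324.3] 90.0 mean [515.  102.8] zmed 0.0066
```

Cassette at about (0.526, 0.355), long axis at 102°. Pliers x axis at −104°, seat at about (0.473, −0.032). I'll go above the cassette by way of the free space in front.

```bash
python3 -m inch '[[-0.193,-0.172,0.04,0,0,-0.2,0],[-0.193,-0.172,0.04,0,0,-0.3,0],[-0.193,-0.172,0.04,0,0,-0.4,0],[-0.193,-0.172,0.04,0,0,-0.52,0],[-0.193,-0.172,0.04,0,0,-0.52,0],[-0.193,-0.172,0.04,0,0,-0.52,0],[-0.391,-0.05,0.08,0,0,-0.52,0],[-0.391,-0.05,0.08,0,0,-0.52,0],[-0.391,-0.05,0.08,0,0,-0.52,0],[-0.391,-0.05,0.08,0,0,-0.52,0],[-0.391,-0.05,0.08,0,0,-0.52,0],[-0.391,-0.05,0.08,0,0,-0.52,0]]' 40
python3 -m inch '[[0,0,0,0,0,0,0],[0,0,0,0,0,0,0]]'
python3 - <<'E'
from h import *
p,d,K,M=shot("wrist"); save(p,"pics/w0.png")
C=cloud(d,K,M); X,Y,Z=np.moveaxis(C,-1,0)
m=(np.hypot(X-.526,Y-.355)<.045)&(Z>.032)&(Z<.05)
print(m.sum()); r=cv2.minAreaRect((C[m][:,:2]*1000).astype(np.float32)); print(r,np.median(Z[m]))
print(telemetry.get_obs()['tcp_rot'])
E
```

```text
time: 1.1
ee_pos: [0.5283, 0.3551, 0.1497]
tcp_rot: [-180.0, -0.0, -168.2]
wrist_force: [-0.9, 0.6, -0.2]
opening: 0.0857
time: 1.27
ee_pos: [0.5266, 0.3548, 0.1485]
tcp_rot: [-179.9, -0.2, -168.2]
wrist_force: [-1.0, -0.9, 0.5]
opening: 0.0856
1025
((526.4346313476562, 361.8118896484375), (18.565000534057617, 44.357826232910156), 10.160059928894043) 0.039772847360796226
[-1.79951507e+02 -1.36667779e-01 -1.68166205e+02]
```

View pics/w0.png

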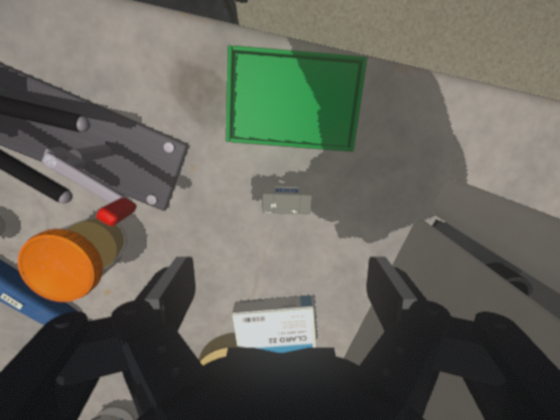

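The wrist view is looking down at the cassette, centred at (287,203), blue cover facing up the image towards the tray at (297,98). Grasp it.

```bash
python3 -m inch '[[-0.001,0.007,0.04,0,0,0.03,0],[-0.001,0.007,0.08,0,0,0.03,0],[-0.001,0.007,0.11,0,0,0.03,0],[-0.001,0.007,0.13,0,0,0.03,0],[-0.001,0.007,0.14,0,0,0.03,0],[-0.001,0.007,0.14,0,0,0.03,0],[-0.001,0.007,0.14,0,0,0.03,1],[-0.001,0.007,0.14,0,0,0.03,1],[-0.001,0.007,0.14,0,0,0.03,1],[-0.001,0.007,0.14,0,0,0.03,1],[-0.001,0.007,0.14,0,0,0.03,1],[-0.001,0.007,0.14,0,0,0.03,1]]' 40
python3 -m inch '[[0,0,0,0,0,0,1],[0,0,0,0,0,0,1],[0,0,-0.02,0,0,0,1],[0,0,-0.05,0,0,0,1],[0,0,-0.09,0,0,0,1],[0,0,-0.13,0,0,0,1],[0,0,-0.15,0,0,0,1],[0,0,-0.15,0,0,0,1],[0,0,-0.15,0,0,0,1]]'
```

```text
time: 2.32
ee_pos: [0.5264, 0.3631, 0.0135]
tcp_rot: [179.9, 0.2, -169.9]
wrist_force: [-0.6, -0.2, 7.3]
opening: 0.0434
time: 3.07
ee_pos: [0.5262, 0.3629, 0.1633]
tcp_rot: [179.9, 0.2, -169.9]
wrist_force: [-0.1, -0.5, -1.9]
opening: 0.0433
```

```bash
python3 -m inch '[[0.068,-0.402,0,0,0,0.1,1],[0.068,-0.402,0,0,0,0.2,1],[0.068,-0.402,0,0,0,0.3,1],[0.068,-0.402,0,0,0,0.42,1],[0.068,-0.402,0,0,0,0.42,1],[0.068,-0.402,0,0,0,0.42,1],[0.068,-0.402,0,0,0,0.42,1],[0.068,-0.402,0,0,0,0.42,1],[0.068,-0.402,0,0,0,0.42,1],[0.068,-0.402,0,0,0,0.42,1],[0.068,-0.402,0,0,0,0.42,1],[0.068,-0.402,0,0,0,0.42,1]]'
python3 -m inch '[[0,0,0,0,0,0,1],[0,0,0,0,0,0,1]]'
python3 - <<'E'
from h import *
p,d,K,M=shot("wrist","w1"); save(p,"pics/w1.png")
print(telemetry.get_obs()['ee_pos'],telemetry.get_obs()['tcp_rot'])
E
```

```text
time: 4.07
ee_pos: [0.5286, -0.0469, 0.1598]
tcp_rot: [-180.0, -0.1, 165.9]
wrist_force: [0.2, 0.6, 0.9]
opening: 0.0434
time: 4.23
ee_pos: [0.5291, -0.0443, 0.1606]
tcp_rot: [180.0, -0.1, 166.1]
wrist_force: [1.2, 0.1, -0.1]
opening: 0.0434
[ 0.52920977 -0.04412143  0.16076859] [ 1.79998572e+02 -4.62034171e-02  1.66175511e+02]
```

View pics/w1.png

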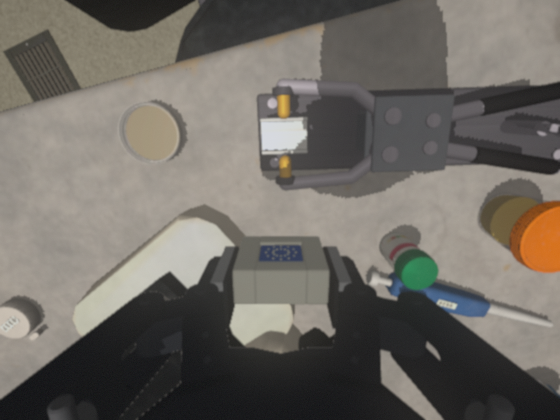

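The held cassette is at (281,270) with its top visible and the blue cover towards the pliers. The seat is at (284,135) between plungers at (284,104) and (284,165).

Run:
```python
from h import *
z=np.load("w1.npz");p,d,K,M=z['p'].astype(int),z['d'],z['K'],z['M']; C=cloud(d,K,M); X,Y,Z=np.moveaxis(C,-1,0)
o=telemetry.get_obs(); B=R.from_euler('xyz',o['tcp_rot'],degrees=True).as_matrix()
v,u=np.mgrid[:420,:560]
def rep(m,n):
    P=C[m]; r=cv2.minAreaRect((P[:,:2]*1000).astype(np.float32)); print(n,m.sum(),np.round(r[0],1),np.round(r[1],1),round(r[2],2),'z',np.percentile(P[:,2],[5,50,95]).round(4))
box=lambda a,b,c,e:(u>=a)&(u<=c)&(v>=b)&(v<=e)
rep(box(255,110,312,160)&(p.min(-1)>150)&(Z>.035)&(Z<.055),"seat")
rep(box(370,85,455,175)&(Z>.07)&(Z<.09),"head")
br=(p[...,0]>p[...,2]+60)
for n,b in(("pl-",box(270,80,300,120)),("pl+",box(270,150,300,185))):
    m=br&b; print(n,m.sum(),u[m].mean(),np.percentile(v[m],[0,100]),C[m].mean(0).round(4), 'tips', atz(u[m].mean(),v[m].max() if n=="pl-" else v[m].min(),.062,K,M).round(4))
m=box(225,235,335,310)&(d>0)
Pt=(C[m]-o['ee_pos'])@B
h=Pt[:,2]; print('tool z pct',np.percentile(h,[1,10,30,50,70,90]).round(4))
for lo,hi in((-.05,-.02),(-.02,0.02)):
    s=(h>lo)&(h<hi); print(lo,s.sum(),'x',np.percentile(Pt[s,0],[1,50,99]).round(4),'y',np.percentile(Pt[s,1],[1,50,99]).round(4))
for n,(uu,vv) in dict(topA=(240,290),topB=(320,290),faceA=(245,255),faceB=(315,255)).items():print(n,((C[vv,uu]-o['ee_pos'])@B).round(4))
col=C[225:312,245]; print(((col-o['ee_pos'])@B)[::4].round(4))
```

```text
seat 1410 [473.8 -26.7] [39.1 29.2] 76.71 z [0.0407 0.0421 0.0471]
head 5820 [494.   67.3] [58.6 56.2] 77.9 z [0.0737 0.075  0.078 ]
pl- 256 283.203125 [ 95. 117.] [ 0.4507 -0.0214  0.0669] tips [ 0.4588 -0.0233  0.062 ]
pl+ 157 284.43949044585986 [156. 176.] [ 0.4948 -0.0312  0.0677] tips [ 0.4886 -0.0296  0.062 ]
tool z pct [-0.0389 -0.027  -0.0261 -0.0235 -0.0076  0.1178]
-0.05 4627 x [-0.0078  0.0033  0.0118] y [-0.0219  0.001   0.0239]
-0.02 2698 x [0.0078 0.0093 0.0119] y [-0.0249  0.001   0.0268]
topA [-0.0008 -0.0171 -0.0259]
topB [-0.0009  0.0191 -0.0259]
faceA [ 0.0093 -0.0162 -0.0112]
faceB [ 0.0096  0.0181 -0.0119]
[[-0.0408 -0.0379  0.1606]
 [-0.046  -0.0382  0.1617]
 [-0.0504 -0.0383  0.1608]
 [ 0.0097 -0.0186  0.01  ]
 [ 0.0093 -0.0181  0.0055]
 [ 0.0098 -0.0174 -0.0008]
 [ 0.0094 -0.0169 -0.0048]
 [ 0.0098 -0.0163 -0.01  ]
 [ 0.0095 -0.0159 -0.0138]
 [ 0.0095 -0.0154 -0.0178]
 [ 0.0096 -0.015  -0.0218]
 [ 0.0092 -0.0146 -0.0247]
 [ 0.0078 -0.0146 -0.0259]
 [ 0.0057 -0.0146 -0.0257]
 [ 0.0041 -0.0146 -0.0264]
 [ 0.0019 -0.0147 -0.0262]
 [-0.001  -0.015  -0.0248]
 [-0.0019 -0.0148 -0.0266]
 [-0.004  -0.0149 -0.0266]
 [-0.007  -0.0151 -0.0254]
 [-0.1123 -0.0355  0.1176]
 [-0.1177 -0.0358  0.1183]]
```

```bash
python3 -m inch '[[0.03,0.002,0,0,0,-0.01,1],[0.057,0.003,0,0,0,-0.023,1],[0.057,0.003,0.02,0,0,-0.023,1],[0.057,0.003,0.04,0,0,-0.023,1],[0.057,0.003,0.06,0,0,-0.023,1],[0.057,0.003,0.06,0,0,-0.023,1],[0.057,0.003,0.06,0,0,-0.023,1],[0.057,0.003,0.06,0,0,-0.023,1]]'
python3 - <<'E'
from h import *
o=telemetry.get_obs(); p,d,K,M=shot("wrist","w2"); save(p,"pics/w2.png")
B=R.from_euler('xyz',o['tcp_rot'],degrees=True).as_matrix()
print(o['ee_pos'],o['tcp_rot'],'err tool', (B.T@(np.array([.4738,-.0267,.0558])-o['ee_pos'])-[.001,.001,0]).round(4))
E
```

```text
time: 4.95
ee_pos: [0.4752, -0.0281, 0.1024]
tcp_rot: [180.0, 0.1, 167.5]
wrist_force: [-0.8, -0.1, 0.3]
opening: 0.0433
[ 0.47516603 -0.02806422  0.10236812] [1.79990910e+02 5.06597545e-02 1.67466821e+02] err tool [0.0007 0.     0.0466]
```

View pics/w2.png

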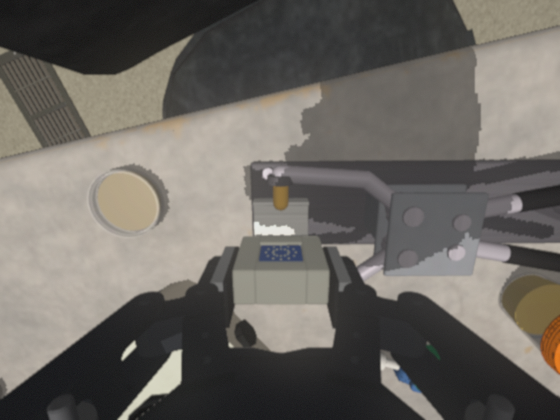

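Aligned: plunger at (281,195), seat and cassette in one line. Lower to just above the seat, then settle.

```bash
python3 -m inch '[[0.0005,0,0.02,0,0,0,1],[0.0005,0,0.035,0,0,0,1],[0.0005,0,0.042,0,0,0,1],[0.0005,0,0.045,0,0,0,1],[0.0005,0,0.045,0,0,0,1],[0.0005,0,0.045,0,0,0,1]]'
python3 - <<'E'
from h import *
o=telemetry.get_obs();print(o['ee_pos'],o['wrist_force'])
E
```

```text
time: 5.5
ee_pos: [0.4748, -0.0285, 0.0573]
tcp_rot: [180.0, 0.1, 167.4]
wrist_force: [-0.2, -0.2, -0.9]
opening: 0.0429
[ 0.4747893  -0.02849312  0.0572999 ] [-0.22548673 -0.1545098  -0.91129435]
```

```bash
python3 -m inch '[[0,0,0.001,0,0,0,1],[0,0,0.0015,0,0,0,1],[0,0,0.0015,0,0,0,1],[0,0,0.0015,0,0,0,0.35],[0,0,0.0015,0,0,0,0.3],[0,0,0.0015,0,0,0,0.3],[0,0,0.0015,0,0,0,0.3],[0,0,-0.02,0,0,0,0.3],[0,0,-0.05,0,0,0,0.3],[0,0,-0.08,0,0,0,0.3],[0,0,-0.10,0,0,0,0.3],[0,0,-0.10,0,0,0,0.3]]'
python3 - <<'E'
from h import *
p,d,K,M=shot("wrist","w3"); save(p,"pics/w3.png")
C=cloud(d,K,M); X,Y,Z=np.moveaxis(C,-1,0)
m=(np.hypot(X-.4738,Y+.0267)<.035)&(Z>.075)&(Z<.092)
r=cv2.minAreaRect((C[m][:,:2]*1000).astype(np.float32)); print(m.sum(),r,np.percentile(Z[m],[5,50,95]))
print(telemetry.get_obs()['ee_pos'],telemetry.get_obs()['tcp_rot'],telemetry.get_obs()['q'])
E
```

```text
time: 6.5
ee_pos: [0.4759, -0.0286, 0.1608]
tcp_rot: [179.9, 0.4, 167.4]
wrist_force: [-0.3, 0.5, 0.1]
opening: 0.06
1263 ((473.91302490234375, -26.49261474609375), (44.18522644042969, 17.591632843017578), 77.15978240966797) [0.07835842 0.08165288 0.08282565]
[ 0.47539599 -0.0285719   0.15852911] [179.96382405   0.22393657 167.40580426] [-3.43946363e+00 -6.20411361e+00 -9.06223625e+00  8.69150376e+01
  8.66647634e-05  9.15466158e+00]
```

View pics/w3.png

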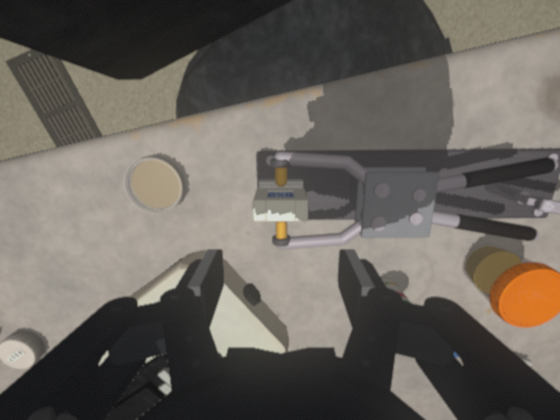

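Seated: cassette centre is within 0.3 mm of the seat centre and its top is at 82 mm. Next, go over the handles with the tool turned 90°.

```bash
python3 -m inch '[[0.002,0.04,0,0,0,-0.12,0],[0.002,0.08,0,0,0,-0.24,0],[0.002,0.12,0,0,0,-0.36,0],[0.002,0.16,0,0,0,-0.48,0],[0.002,0.191,0,0,0,-0.6,0],[0.002,0.191,0,0,0,-0.72,0],[0.002,0.191,0,0,0,-0.84,0],[0.002,0.191,0,0,0,-0.96,0],[0.002,0.191,0,0,0,-1.08,0],[0.002,0.191,0,0,0,-1.2,0],[0.002,0.191,0,0,0,-1.32,0],[0.002,0.191,0,0,0,-1.44,0]]'
python3 -m inch '[[0,0,0,0,0,-0.12,0],[0,0,0,0,0,-0.131,0],[0,0,0,0,0,-0.131,0]]'
python3 - <<'E'
from h import *
p,d,K,M=shot("wrist","w4"); save(p,"pics/w4.png")
o=telemetry.get_obs();print(o['ee_pos'],o['tcp_rot'],o['opening'])
C=cloud(d,K,M); ax=np.array([.2181,.9759]); ay=np.array([.9759,-.2181])
D=C[...,:2]-[.4738,-.0267]; s=D@ax; t=D@ay; Z=C[...,2]
for a in(.150,.17,.19,.2):
    m=(abs(s-a)<.004)&(Z>.058)&(Z<.075)&(abs(t)<.05)
    for sg in(1,-1):
        q=m&(sg*t>0.018); print(a,sg,q.sum(),np.percentile(t[q],[1,50,99]).round(4) if q.any() else '',Z[q].max() if q.any() else '')
P=p.astype(int); rd=(P[...,0]>P[...,1]+60)&(P[...,0]>P[...,2]+60)&(Z>.07)&(s>.2)&(abs(t)<.09)&(Z<.12)
print('tab',rd.sum(),s[rd].mean(),t[rd].mean(),Z[rd].max())
og=(P[...,0]>P[...,2]+80)&(P[...,1]>60)&(Z>.06)&(Z<.09)
print('cup',np.median(C[og],0))
E
```

```text
time: 7.55
ee_pos: [0.5135, 0.1582, 0.1549]
tcp_rot: [179.9, -0.1, -109.7]
wrist_force: [-0.5, 0.2, 1.5]
opening: 0.0852
time: 7.8
ee_pos: [0.5136, 0.1582, 0.1553]
tcp_rot: [179.9, -0.0, -102.7]
wrist_force: [0.2, -1.2, 0.5]
opening: 0.0854
[0.51366724 0.15825545 0.15549949] [ 1.79942807e+02 -3.31348612e-02 -1.02801838e+02] 0.0851882554279057
0.15 1 51 [0.0185 0.0202 0.0229] 0.06837208578132348
0.15 -1 93 [-0.0257 -0.0213 -0.0181] 0.06950638033518827
0.17 1 99 [0.0182 0.0222 0.0269] 0.06957484767572153
0.17 -1 130 [-0.0294 -0.024  -0.0185] 0.06972406227749722
0.19 1 139 [0.0181 0.0237 0.03  ] 0.07047293273336847
0.19 -1 149 [-0.0333 -0.0262 -0.0198] 0.06967230176081413
0.2 1 143 [0.0186 0.0249 0.0318] 0.0698602465562709
0.2 -1 142 [-0.0349 -0.0282 -0.0217] 0.06980275213892864
tab 459 0.23743692399312216 0.054818546449294334 0.10600258428182771
cup [0.60902735 0.17146725 0.06936939]
```

View pics/w4.png

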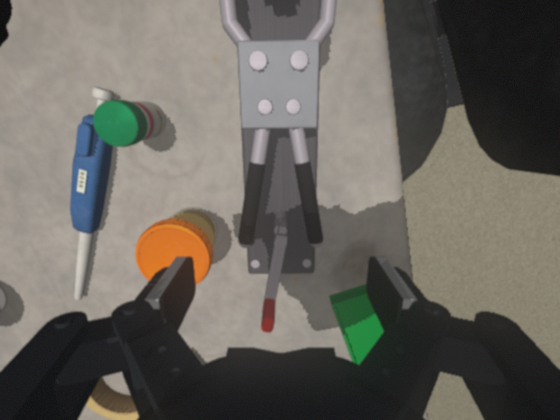

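Tool is centred on the handles (t = −1.4 mm in both), lever close to 0 with its tab at (268,318), cup at (175,250) left of the finger. Descend and squeeze.

```bash
python3 -m inch '[[0,0,0.04,0,0,0,0],[0,0,0.08,0,0,0,0],[0,0,0.1,0,0,0,0],[0,0,0.113,0,0,0,0],[0,0,0.113,0,0,0,0],[0,0,0.113,0,0,0,0.3],[0,0,0.113,0,0,0,0.4],[0,0,0.113,0,0,0,0.5],[0,0,0.113,0,0,0,0.6],[0,0,0.113,0,0,0,0.7],[0,0,0.113,0,0,0,0.8],[0,0,0.113,0,0,0,0.8]]' 35
python3 -m inch '[[0,0,0,0,0,0,1],[0,0,0,0,0,0,1],[0,0,0,0,0,0,1],[0,0,0,0,0,0,1],[0,0,0,0,0,0,1],[0,0,0,0,0,0,1]]'
```

```text
time: 8.85
ee_pos: [0.5143, 0.159, 0.0455]
tcp_rot: [-179.9, 0.1, -102.6]
wrist_force: [-6.1, 1.8, 9.2]
opening: 0.0298
time: 9.35
ee_pos: [0.5143, 0.159, 0.0455]
tcp_rot: [-179.9, 0.1, -102.6]
wrist_force: [-6.4, 2.6, 8.5]
opening: 0.03
```

```bash
python3 -m inch '[[0,0,0,0,0,0,0.4],[0,0,0,0,0,0,0.2],[0,0,0,0,0,0,0.1],[0,0,0,0,0,0,0.1],[0,0,0,0,0,0,0.1],[0,0,-0.03,0,0,0,0.1],[0,0,-0.07,0,0,0,0.1],[0,0,-0.11,0,0,0,0.1],[0,0,-0.113,0,0,0,0.1],[0,0,-0.113,0,0,0,0.1]]'
python3 - <<'E'
from h import *
p,d,K,M=shot("wrist","w5"); save(p,"pics/w5.png")
o=telemetry.get_obs();print(o['ee_pos'],o['tcp_rot'],o['opening'])
C=cloud(d,K,M); ax=np.array([.2181,.9759]); ay=np.array([.9759,-.2181])
D=C[...,:2]-[.4738,-.0267]; s=D@ax; t=D@ay; Z=C[...,2]
m=(abs(s-.19)<.004)&(Z>.062)&(Z<.075)&(abs(t)<.05);print('handles',np.percentile(t[m],[1,50,99]).round(4))
P=p.astype(int); rd=(P[...,0]>2.5*P[...,1])&(P[...,0]>P[...,2]+50)&(Z>.07)&(Z<.12)&(s>.2)
q=np.argwhere(rd); print('tab',rd.sum(),q.mean(0),s[rd].mean(),t[rd].mean(),np.percentile(t[rd],[2,98]),np.percentile(s[rd],[2,98]),Z[rd].max())
E
```

```text
time: 10.18
ee_pos: [0.5154, 0.1587, 0.1593]
tcp_rot: [-179.7, 0.1, -102.6]
wrist_force: [0.2, 0.9, -0.0]
opening: 0.0765
[0.51454242 0.15844437 0.15708807] [-1.79899897e+02  5.02944514e-02 -1.02591422e+02] 0.07705883428869034
handles [-0.018   0.0023  0.0149]
tab 10 [320.2 276.9] 0.27360788426754157 0.002898702992385096 [0.00136243 0.00506834] [0.27031824 0.27726852] 0.10549046778360296
```

View pics/w5.png

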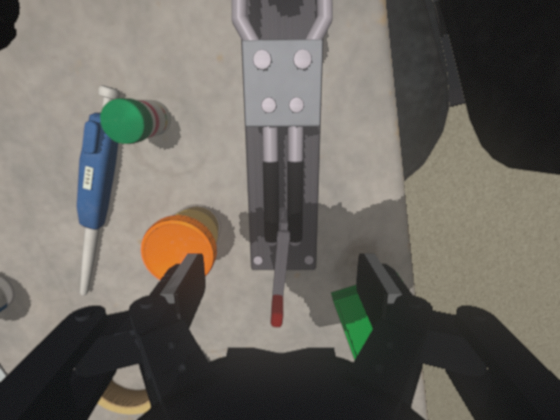

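The handles now run parallel, 33 mm over the outsides, and stayed there after release, so they are locked. Lever tab at (277,320), angle about 0.07. Now flick it with closed fingers, first going to its −y side.

```bash
python3 -m inch '[[-0.04,0.02,0,0,0,0,1],[-0.08,0.042,0,0,0,0,1],[-0.08,0.042,0,0,0,0,1],[-0.08,0.042,0,0,0,0,1],[-0.08,0.042,0,0,0,0,1],[-0.08,0.042,0,0,0,0,1],[-0.08,0.042,0.03,0,0,0,1],[-0.08,0.042,0.06,0,0,0,1],[-0.08,0.042,0.07,0,0,0,1],[-0.08,0.042,0.07,0,0,0,1],[-0.08,0.042,0.07,0,0,0,1]]'
python3 -m inch '[[0,-0.01,0,0,0,0,1],[0,-0.02,0,0,0,0,1],[0.001,-0.03,0,0,0,0,1],[0.003,-0.038,0,0,0,0,1],[0.005,-0.046,0,0,0,0,1],[0.007,-0.052,0,0,0,0,1],[0.007,-0.052,0,0,0,0,1]]'
python3 - <<'E'
from h import *
p,d,K,M=shot("top","t6"); save(p,"pics/t6.png",4,(200,155,350,275))
o=telemetry.get_obs();print(o['ee_pos'],o['wrist_force'],o['opening'])
E
```

```text
time: 11.15
ee_pos: [0.4905, 0.2448, 0.0867]
tcp_rot: [180.0, -0.0, -102.6]
wrist_force: [1.0, -0.6, 0.5]
opening: 0.0006
time: 11.73
ee_pos: [0.5407, 0.2265, 0.0861]
tcp_rot: [-180.0, -0.0, -102.6]
wrist_force: [-0.5, 0.2, 0.1]
opening: -0.0002
[0.54014699 0.22684465 0.08605031] [ 0.06209274  0.32548571 -0.490041  ] 3.946844156621655e-05
```

View pics/t6.png

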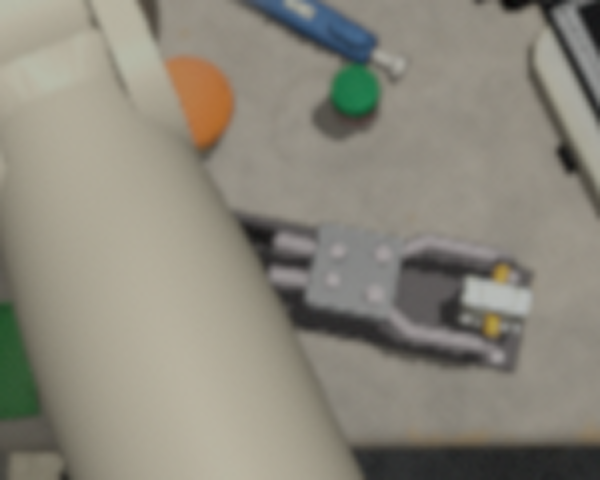

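Jaws still closed on the cassette (500,297) and the arm hides the lever. Push on in small steps and read the jaw positions numerically from the top camera.

```bash
cat > jaw.py <<'E'
from h import *
def jaws(fn,new=True):
    if new: p,d,K,M=shot("top",fn)
    else: z=np.load(fn+".npz");p,d,K,M=[z[k] for k in("p","d","K","M")]
    C=cloud(d,K,M); ax=np.array([.2181,.9759]); ay=np.array([.9759,-.2181])
    D=C[...,:2]-[.473,-.0315]; s=D@ax; t=D@ay; Z=C[...,2]
    for a in(.015,-.03):  # arms beside seat
        pass
    m=(s>.02)&(s<.05)&(Z>.05)&(Z<.075)&(abs(t)<.06)
    print(fn,'jaw t +',np.median(t[m&(t>0)]).round(4),'-',np.median(t[m&(t<0)]).round(4),m.sum())
    return p
if __name__=="__main__":
    o=telemetry.get_obs();print(o['ee_pos'],o['wrist_force'])
    import sys; jaws("t6",0); z=np.load("top.npz"); K,M=T("top"); np.savez("top_k",p=z['p'],d=z['d'],K=K,M=M); jaws("top_k",0); jaws(sys.argv[1])
E
python3 -m inch '[[0.001,-0.004,0,0,0,0,1],[0.002,-0.008,0,0,0,0,1],[0.004,-0.012,0,0,0,0,1],[0.005,-0.015,0,0,0,0,1],[0.005,-0.015,0,0,0,0,1]]'
python3 jaw.py t7
```

```text
time: 12.2
ee_pos: [0.5528, 0.2185, 0.0858]
tcp_rot: [179.9, -0.1, -102.6]
wrist_force: [-3.6, -1.1, -0.4]
opening: -0.0002
[0.55283887 0.21848162 0.08582453] [-3.59737369 -1.12920669 -0.36073315]
t6 jaw t + 0.0304 - -0.0312 92
top_k jaw t + 0.035 - -0.0358 93
t7 jaw t + 0.0354 - -0.0352 96
```

The jaws sprang open (31 → 35 mm each side, same as at the start). Nudge a little further for margin, back off and rise.

```bash
python3 -m inch '[[0.001,-0.003,0,0,0,0,1],[0.001,-0.003,0,0,0,0,1],[0,0.02,0,0,0,0,1],[0,0.035,0,0,0,0,1],[0,0.035,-0.03,0,0,0,1],[0,0.035,-0.07,0,0,0,0.3],[0.04,0.035,-0.075,0,0,0.1,0.3],[0.08,0.035,-0.075,0,0,0.2,0.3],[0.08,0.035,-0.075,0,0,0.2,0.3],[0.08,0.035,-0.075,0,0,0.2,0.3]]'
python3 - <<'E'
from h import *
from jaw import jaws
jaws("t8")
p,d,K,M=shot("wrist","w8"); save(p,"pics/w8.png")
o=telemetry.get_obs();print(o['ee_pos'],o['tcp_rot'],o['opening'])
C=cloud(d,K,M); D=C[...,:2]-[.4738,-.0267]; s=D@[.2181,.9759]; t=D@[.9759,-.2181]; Z=C[...,2]
P=p.astype(int); rd=(P[...,0]>2.2*P[...,1])&(P[...,0]>P[...,2]+40)&(Z>.09)&(Z<.12)
print('tab',rd.sum(),s[rd].mean(),t[rd].mean(), 'angle',np.arctan2(t[rd].mean()+.001,s[rd].mean()-.215))
m=(abs(s-.19)<.004)&(Z>.062)&(Z<.075)&(abs(t)<.05);print('handles',np.percentile(t[m],[1,50,99]).round(4))
B=R.from_euler('xyz',o['tcp_rot'],degrees=True).as_matrix(); print('to seat, tool:',(B.T@(np.array([.4748,-.0285,.16])-o['ee_pos'])).round(4))
E
```

```text
time: 13.08
ee_pos: [0.5021, 0.1476, 0.1622]
tcp_rot: [-179.9, 0.1, -114.2]
wrist_force: [-0.6, 0.2, -0.1]
opening: 0.0592
t8 jaw t + 0.0348 - -0.0355 96
[0.50204897 0.14911335 0.16143195] [-1.79961989e+02  5.18408193e-02 -1.14003311e+02] 0.059711326575983166
tab 225 0.24728759117533222 0.046090877819805594 angle 0.9697701878938124
handles [-0.033   0.0161  0.0294]
to seat, tool: [ 0.1733 -0.0474  0.0013]
```

Lever stands at about 0.97 rad, handles open (±31 mm). Back to the cassette.

```bash
python3 -m inch '[[0.04,-0.01,0,0,0,0.12,0.2],[0.08,-0.02,0,0,0,0.24,0.2],[0.12,-0.03,0,0,0,0.36,0.2],[0.15,-0.04,0,0,0,0.48,0.2],[0.173,-0.047,0,0,0,0.6,0.2],[0.173,-0.047,0,0,0,0.72,0.2],[0.173,-0.047,0,0,0,0.84,0.2],[0.173,-0.047,0,0,0,0.96,0.2],[0.173,-0.047,0,0,0,1.08,0.2],[0.173,-0.047,0,0,0,1.2,0.2],[0.173,-0.047,0,0,0,1.32,0.2],[0.173,-0.047,0,0,0,1.372,0.2]]'
python3 -m inch '[[0,0,0,0,0,0,0.2],[0,0,0,0,0,0,0.2]]'
python3 - <<'E'
from h import *
p,d,K,M=shot("wrist","w9"); save(p,"pics/w9.png",3,(180,100,400,290))
o=telemetry.get_obs(); B=R.from_euler('xyz',o['tcp_rot'],degrees=True).as_matrix()
C=cloud(d,K,M); X,Y,Z=np.moveaxis(C,-1,0)
m=(np.hypot(X-.4738,Y+.0267)<.035)&(Z>.077)&(Z<.092)
r=cv2.minAreaRect((C[m][:,:2]*1000).astype(np.float32)); print(m.sum(),r,np.median(Z[m]))
print(o['ee_pos'],o['tcp_rot'],o['opening'],(B.T@(np.array([.4748,-.0285,.0565])-o['ee_pos'])).round(4))
E
```

```text
time: 14.18
ee_pos: [0.4747, -0.0273, 0.1609]
tcp_rot: [180.0, -0.0, 167.1]
wrist_force: [-0.6, 0.2, -0.3]
opening: 0.0678
time: 14.35
ee_pos: [0.4745, -0.0276, 0.161]
tcp_rot: [180.0, -0.0, 167.6]
wrist_force: [-0.2, 0.5, 0.4]
opening: 0.0681
1238 ((473.3918151855469, -26.691152572631836), (44.26948165893555, 17.889339447021484), 77.38687896728516) 0.08172086390145347
[ 0.47435607 -0.02775187  0.16102162] [ 1.79998479e+02 -1.68003147e-02  1.67562014e+02] 0.06862624931813628 [-0.0006 -0.0006  0.1045]
```

View pics/w9.png

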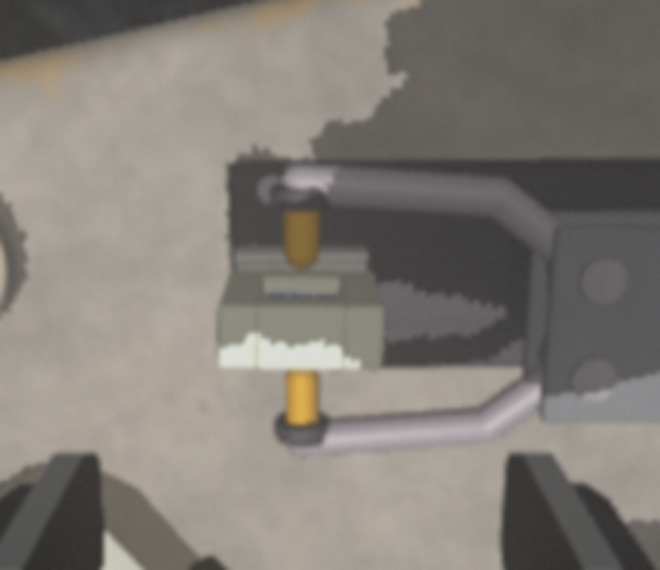

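Jaws open, cassette upright on the seat at (300,320), blue cover now deep in its window (300,285). Grasp and lift straight up.

```bash
python3 -m inch '[[-0.001,-0.001,0.04,0,0,0,0.2],[-0.001,-0.001,0.08,0,0,0,0.2],[-0.001,-0.001,0.1,0,0,0,0.2],[-0.001,-0.001,0.104,0,0,0,0.2],[-0.001,-0.001,0.104,0,0,0,0.2],[-0.001,-0.001,0.104,0,0,0,1],[-0.001,-0.001,0.104,0,0,0,1],[-0.001,-0.001,0.104,0,0,0,1],[-0.001,-0.001,0.104,0,0,0,1],[-0.001,-0.001,0.104,0,0,0,1]]' 40
python3 -m inch '[[0,0,-0.01,0,0,0,1],[0,0,-0.03,0,0,0,1],[0,0,-0.06,0,0,0,1],[0,0,-0.1,0,0,0,1],[0,0,-0.104,0,0,0,1],[0,0,-0.104,0,0,0,1]]'
python3 - <<'E'
from h import *
p,d,K,M=shot("wrist","wa")
o=telemetry.get_obs(); B=R.from_euler('xyz',o['tcp_rot'],degrees=True).as_matrix()
C=(cloud(d,K,M)-o['ee_pos'])@B
for c in (265,281,297): print(c,C[236:285:4,c].round(4)[:,[0,2]].tolist())
z=np.load("w1.npz"); Cw=cloud(z['d'],z['K'],z['M']); 
Mi=np.linalg.inv(z['M']@np.eye(4)); 
mt=optics.camera_info("wrist")['mount']; C1=cloud(z['d'],z['K'],mt); print('before',C1[236:285:4,281].round(4)[:,[0,2]].tolist())
print(o['ee_pos'],o['tcp_rot'],o['opening'])
# tray centre in tool coordinates from top camera (+ wrist view w0 not stored)
E
```

```text
time: 15.23
ee_pos: [0.4762, -0.0296, 0.0595]
tcp_rot: [180.0, 0.2, 167.4]
wrist_force: [-0.3, -0.9, 8.0]
opening: 0.0429
time: 15.73
ee_pos: [0.4763, -0.0296, 0.1651]
tcp_rot: [179.9, 0.3, 167.4]
wrist_force: [-0.1, -0.3, -1.1]
opening: 0.0433
265 [[0.0105, 0.0051], [0.0077, 0.0059], [0.0063, 0.0037], [0.0059, -0.0005], [0.0064, -0.0062], [0.0107, -0.019], [0.0109, -0.0234], [0.0097, -0.025], [0.007, -0.0238], [0.0051, -0.0241], [0.0032, -0.0245], [0.0008, -0.024], [-0.0003, -0.0255]]
281 [[0.0105, 0.005], [0.0078, 0.0058], [0.0059, 0.0046], [0.0061, -0.0009], [0.0061, -0.0057], [0.011, -0.0198], [0.0109, -0.0234], [0.0098, -0.0252], [0.0074, -0.0245], [0.0054, -0.0246], [0.004, -0.0258], [0.0014, -0.0249], [-0.0008, -0.0247]]
297 [[0.0099, 0.0065], [0.0076, 0.0062], [0.0059, 0.0045], [0.0057, -0.0001], [0.0061, -0.0056], [0.0102, -0.0181], [0.0112, -0.0239], [0.0093, -0.0242], [0.0073, -0.0244], [0.0051, -0.0242], [0.0035, -0.0249], [0.0011, -0.0244], [-0.0012, -0.0242]]
before [[0.0096, 0.0114], [0.0098, 0.0053], [0.008, 0.0041], [0.0088, -0.0025], [0.0086, -0.0069], [0.0086, -0.0113], [0.0081, -0.0144], [0.0097, -0.0213], [0.0092, -0.0242], [0.0077, -0.0252], [0.0068, -0.0269], [0.0044, -0.0263], [0.0021, -0.0259]]
[ 0.47550396 -0.02959664  0.16286473] [1.79977595e+02 1.59892954e-01 1.67355594e+02] 0.0433256122070918
```

The cover face sits 5 mm below the rim now, against 1 mm before, so it is fully home. On to the tray.

```bash
python3 -m inch '[[0.12,0.361,0,0,0,-0.1,1],[0.12,0.361,0,0,0,-0.2,1],[0.12,0.361,0,0,0,-0.3,1],[0.12,0.361,0,0,0,-0.35,1],[0.12,0.361,0,0,0,-0.35,1],[0.12,0.361,0,0,0,-0.35,1],[0.12,0.361,0,0,0,-0.35,1],[0.12,0.361,0,0,0,-0.35,1],[0.12,0.361,0,0,0,-0.35,1],[0.12,0.361,0,0,0,-0.35,1],[0.12,0.361,0,0,0,-0.35,1],[0.12,0.361,0,0,0,-0.35,1]]'
python3 -m inch '[[0,0,0,0,0,0,1],[0,0,0,0,0,0,1]]'
python3 - <<'E'
from h import *
p,d,K,M=shot("wrist","wb"); P=p.astype(int)
o=telemetry.get_obs(); B=R.from_euler('xyz',o['tcp_rot'],degrees=True).as_matrix()
W=cloud(d,K,M);C=(W-o['ee_pos'])@B
g=(P[...,1]>P[...,0]+50)&(P[...,1]>P[...,2]+40)&(W[...,2]<.03)
r=cv2.minAreaRect((C[g][:,:2]*1000).astype(np.float32)); print(g.sum(),r, np.percentile(C[g][:,:2],[0.5,99.5],axis=0).round(4))
f=g&(W[...,2]<.01);print('floor z',np.median(W[f][:,2]))
print(C[270:300:6,281].round(4),C[285,240:325:10,1].round(3))
print(o['ee_pos'],o['tcp_rot'],o['opening'])
E
```

```text
time: 16.78
ee_pos: [0.4362, 0.3485, 0.16]
tcp_rot: [-179.9, -0.1, -172.5]
wrist_force: [0.1, 0.5, -0.2]
opening: 0.0431
time: 16.95
ee_pos: [0.437, 0.3476, 0.1612]
tcp_rot: [-180.0, -0.0, -172.7]
wrist_force: [0.7, -0.3, -0.8]
opening: 0.0428
7633 ((-1.6611518859863281, 1.0321006774902344), (78.29212951660156, 116.91047668457031), 0.0449640266597271) [[-0.0399 -0.0566]
 [ 0.0373  0.0578]]
floor z 0.003837936985481988
[[ 0.0069  0.0016 -0.0224]
 [ 0.0041  0.0016 -0.0229]
 [ 0.0011  0.0016 -0.0231]
 [-0.0025  0.0016 -0.0224]
 [-0.0067  0.0016 -0.0209]] [-0.017 -0.013 -0.008 -0.003  0.001  0.006  0.01   0.015  0.02 ]
[0.43711913 0.34768265 0.16139746] [-1.79994745e+02  6.10644855e-03 -1.72697993e+02] 0.043288745427236014
```

Tray centre is within 2 mm of the tool axis and aligned to it. Lower.

```bash
python3 -m inch '[[-0.002,0,0.04,0,0,0,1],[-0.002,0,0.08,0,0,0,1],[-0.002,0,0.115,0,0,0,1],[-0.002,0,0.13,0,0,0,1],[-0.002,0,0.136,0,0,0,1],[-0.002,0,0.137,0,0,0,1],[-0.002,0,0.137,0,0,0,1],[-0.002,0,0.137,0,0,0,1]]'
```

```text
time: 17.67
ee_pos: [0.4398, 0.3497, 0.0263]
tcp_rot: [179.9, 0.1, -172.6]
wrist_force: [-0.1, -0.5, -0.4]
opening: 0.0436
```

```bash
python3 -m inch '[[0,0,0.001,0,0,0,1],[0,0,0.002,0,0,0,1],[0,0,0.002,0,0,0,1]]'
```

```text
time: 17.92
ee_pos: [0.439, 0.3495, 0.0229]
tcp_rot: [180.0, 0.0, -172.6]
wrist_force: [-0.3, -0.4, -0.7]
opening: 0.0431
```

```bash
python3 -m inch '[[0,0,0.001,0,0,0,1],[0,0,0.002,0,0,0,1],[0,0,0.002,0,0,0,1],[0,0,0.002,0,0,0,1]]'
```

```text
time: 18.25
ee_pos: [0.439, 0.3495, 0.0216]
tcp_rot: [180.0, 0.1, -172.6]
wrist_force: [-2.0, -2.0, 8.5]
opening: 0.0433
```

Floor contact (8.5 N). Release and rise.

```bash
python3 -m inch '[[0,0,-0.001,0,0,0,0.45],[0,0,-0.001,0,0,0,0.35],[0,0,-0.001,0,0,0,0.3],[0,0,-0.001,0,0,0,0.3],[0,0,-0.001,0,0,0,0.3],[0,0,-0.02,0,0,0,0.3],[0,0,-0.05,0,0,0,0.3],[0,0,-0.09,0,0,0,0.3],[0,0,-0.13,0,0,0,0.3],[0,0,-0.17,0,0,0,0.3],[0,0,-0.18,0,0,0,0.3],[0,0,-0.18,0,0,0,0.3]]'
python3 - <<'E'
from h import *
from jaw import jaws
p=jaws("te"); s,_,_,_=shot("scene","se"); w,d,K,M=shot("wrist","we")
o=telemetry.get_obs(); print(o['ee_pos'],o['opening'])
C=cloud(d,K,M); X,Y,Z=np.moveaxis(C,-1,0)
m=(np.hypot(X-.438,Y-.349)<.04)&(Z>.035)&(Z<.06); r=cv2.minAreaRect((C[m][:,:2]*1000).astype(np.float32)); print('cass',m.sum(),r,np.percentile(Z[m],[5,50,95]).round(4))
im=np.zeros((600,800,3),np.uint8); a=cv2.resize(w,(400,300)); b=cv2.resize(s[160:370,150:430],(400,300)); c=cv2.resize(p[155:275,155:355],(500,300),interpolation=cv2.INTER_CUBIC)
im[:300,:400]=a; im[:300,400:]=b; im[300:,:500]=c; save(im,"pics/end.png")
z=np.load("te.npz"); P=z['p'].astype(int); Ct=cloud(z['d'],z['K'],z['M'])
og=(P[...,0]>P[...,2]+80)&(P[...,0]>150)&(np.hypot(Ct[...,0]-.607,Ct[...,1]-.176)<.05); print('cup',og.sum(),Ct[og].mean(0).round(4))
E
```

```text
time: 19.25
ee_pos: [0.4399, 0.3502, 0.2044]
tcp_rot: [179.8, 0.3, -172.6]
wrist_force: [0.4, 0.2, -0.2]
opening: 0.0598
te jaw t + 0.035 - -0.0356 93
[0.43849069 0.34905602 0.19891644] 0.05959840916432008
cass 774 ((436.2113342285156, 350.49041748046875), (18.245681762695312, 43.098392486572266), 7.316952705383301) [0.0403 0.0437 0.045 ]
cup 395 [0.6104 0.1764 0.0692]
```

View pics/end.png

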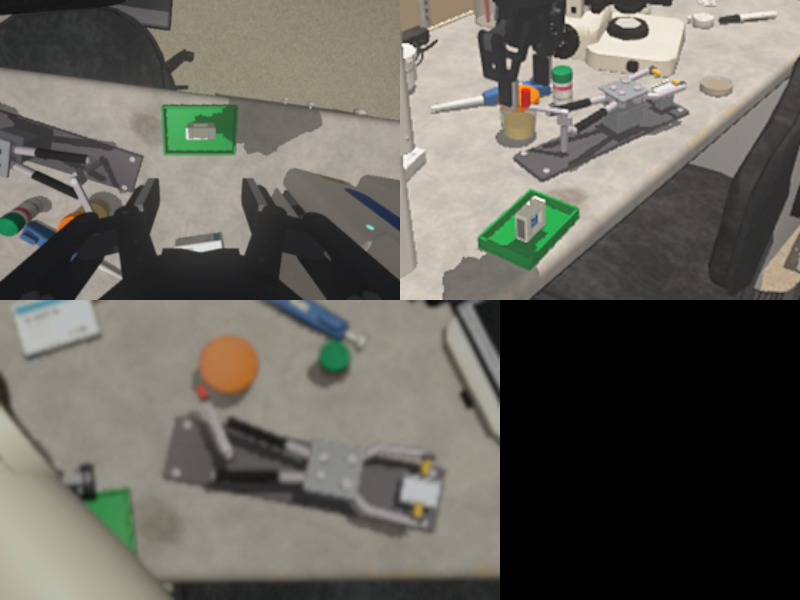

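The cassette stands upright in the tray (scene panel (530,220), top at 44 mm). The pliers are open with the lever flicked, tab at (203,392) in the top panel, and the cup, pot and dish are where they were.

```bash
python3 -c "
from workcell import order; print(order.job_done())"
```

```text
the job is handed in; nothing more can be done
None
```

The job is done and handed in at about 19.4 s of the 72 s allowed. I stood the cassette on the seat, squeezed the handles until they locked and let go. I then flicked the red lever so the jaws sprang open, and stood the closed cassette in the green tray.

What the last checks showed:
- **Lock:** after I let go, the handles stayed at 33 mm over their outsides (32 mm expected), so they were locked.
- **Cover:** it sits about 5 mm below the rim, against 1 mm before, so it is fully home.
- **Release:** the lever was at about 0.97 rad just after the flick. The final picture shows it still flicked and the jaws open.
- **Cassette:** it is upright within 2 mm of the tray centre, with its top at 44 mm.
- **Bystanders:** the cup moved less than 1 mm by measurement. The pot and petri dish I checked by eye only, in the final picture, and they look unmoved.
- **Contact:** the gripper is clear of everything. The highest wrist force I read was about 11 N.

No final check failed. The top camera read about 5–7 mm off the wrist camera in y, so I used the wrist camera for the fine positions.

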